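Clamp a knife-handle block with the guarded knob

ROBOT

A 6-joint arm with a two-finger parallel gripper is mounted at the origin on the work surface. World frame = base frame: x ahead of the robot, y to its left, z up, the work surface at z = 0. Lengths are in m, angles in rad, forces in N, time in s.
With the tool pointing down it reaches from about 0.4 to 0.825 m from the base axis. Payload 7 kg.
Tool frame: the origin (TCP) lies midway between the tips of the shut fingers; the grasp point (between the pads) lies hold_point_z behind it (hold_point_z is the distance from the TCP to the grasp point, in m); z points along the fingers, y is the line along which they close (so a half turn about z gives the same grasp; the last joint's range is limited). The gripper opens to 88 mm and grips with 3 to 60 N. Pads are 19 mm wide; open, the fingers measure 130 mm over their backs; the gripper's body (78 mm by 193 mm) begins 47 mm behind the grasp point.
Start: joints at [1.511, 0.359, 0.012, 0, -1.224, -0.288], TCP at [0.23, 0.635, 0.227] pointing down, gripper open.
Joint ranges: [-3.07, 3.07], [-1.43, 2.12], [-1.02, 1.25], [-3.03, 1.67], [-3.05, -0], [-3.03, 3.03]. Speed limits (rad/s): [2.39, 2.39, 3.01, 3.14, 3.14, 3.14].

INTERFACE

Orientations are given as [roll, pitch, yaw] about the fixed x, y, z axes, in that order (R = Rz(yaw) Ry(pitch) Rx(roll)).
In Python, from station import * gives the robot as it stands.
- The arm moves only by the tool apply_moves, never from a script. Its argument "steps" is a list of rows, each an object with "translation": the shift along the world's x, y, z scaled (see below), a list of three; "rotation": the turn, a rotation vector about the world's x, y, z scaled (see below), a list of three. A call has exactly 10 rows; each row is the pose to reach, as a shift and turn from the pose commanded when the call began; what a row does not reach only later rows make up. The controller multiplies each number of a shift by 250 mm and each number of a turn by 30 degrees. A row lasts 1/12 s, in which the tool goes at most 41.7 mm and 7.16 degrees, less where a joint would pass 70% of its speed; a pose out of reach is approached as far as the arm can. A call with a number of a shift or a turn outside -1 to 1 is refused whole. A call with a gripper value outside its range is refused whole. "jaw" is the closure, from -1 (fully open) to 1 (shut), so that 0 is half open, set as the call begins (left out, the last holds). The fingers move at their own pace and stop on an object; "newtons" is the grip in N (left out, the last holds). Time passes only in rows, so rows that repeat a pose let the fingers close, or fill a call up. It gives the time, the measured TCP pose, the force, the opening and the grip force at its end, in the units of the state.
- get_state(): the state, without advancing time (a new reading comes with each control period).
- grab_frame(name): name is "scene" or "side" or "wrist"; returns the picture (400x640x3 uint8, blue, green, red); there is no depth.
- camera_model(name): a dict with "fx", "fy", "cx", "cy" (pixels), "xyz" and "rotation" of the camera in the world. Camera axes: x right, y down, z forward; pixel columns grow to the right and rows downward; lengths in m; the calibration is good to about 2 mm. A picture is of the moment at which its call begins: read the wrist's pose just before it. camera_model takes no time and is no camera call; for the wrist camera it gives the pose at the moment of the call.
- job_done(): hands the job in; it is judged then, once.
The state is a dict: "t": time; "q": joint angles; "qd": joint speeds; "joint_efforts": joint torques, N m; "eef_pos": TCP position; "ee_rot": TCP orientation; "force": force on the tool from outside, world axes, zero at the start; "moment": the same for the moment, N m; "width": finger opening in m; "gripper_force": force on a finger pad.
Only numpy, scipy, OpenCV 4.12 (cv2) and the standard library are available. Lean on these libraries where they do the work, as an engineer would, in place of code of your own. Each camera call takes 0.05 s, during which the arm holds its last target. There are 200 camera calls.

TASK

Set the long wooden knife-handle block on edge in the bed of the green bench clamp, along the jaws, resting on the bed about midway along the jaws, and let go of it. Then reach into the round guard and turn the sunken knob clockwise until the block is firmly held between the jaws but not crushed. Go gently with the thin guard, and leave everything else on the bench where it is.

Things in the scene. Friction and masses are not known exactly. Their poses are not given: they have to be found in the camera images.
- block_center (a point): Centre (half-way up) of the knife-handle block: plain wooden bar 120 long (its x), 24 thick (its y), 45 tall (its z), about 0.11 kg, standing on edge on the bench. Take it across its 24 mm thickness by its upper part: fingertips 19 to 25 mm above its underside clear the jaws when it is set in the clamp.
- block: The same handle block; origin at the centre of its underside.
- fixture: Green bench clamp, bolted down: base plate 140 (x) by 235 (y, from -130 to +105), 20 thick; origin at bench level. On it, from -y to +y: round guard well with the knob, moving jaw with sprung steel pad, flat bed, anvil bar, its backing. The tops of jaw, pad, anvil and backing are 16 mm above the bed (36 above the bench).
- bed (a point): Point on the bed, 20 mm above the bench, in the gap between pad and anvil, 36 mm to +y of the fixture's origin; axes as the fixture. The block goes here, length along x. Pad face 17.5 to 20 mm to -y of it at the start; anvil face 17 to 25 mm to +y: it is adjustable and not measured, so where clamping begins must be felt.
- pad: Sprung steel face of the moving jaw, 84 long (x), 10 thick, 14 tall; origin 2 mm behind its clamping face, at bed level. The knob drives the jaw along the fixture's +y, 8 mm a radian; it pushes the loose block to the anvil, then the spring yields 1 mm per 8 N (64 N a radian). A firm hold on the block is 8 to 18 N, 12 N is ideal; above 30 N the wood is crushed.
- knob_grip (a point): Centre of the knob's grip, on its vertical axis, 48 mm above the bench. The knob is a black bar 46 long (its x), 16 wide (its y; grip across this), from 24 to 58 mm above the bench, sunk in the guard well. Its bar lies along the fixture's x when fully open; at the start it is 0 to 0.3 rad clockwise of that. End stop at 4.2 rad.
- knob: The same knob, origin on the base plate. Clockwise from above tightens; 1.4 to 2.9 rad in all; it stays as left. Dry friction 0.17 N m; the moment felt rises above that drag by 0.008 N m for each newton of clamping (0.096 at 12 N). A hand that overshoots and settles back feels the drag reversed. The first 1.3 rad are free. Grip with 40 N or more.
- guard: Green round guard about the knob: inner radius 42, outer radius 48, rim 82 mm above the bench (24 above the knob's top); origin on its axis on the base plate. Fingers go in only part open, 40 mm between the pads or less. It is thin: more than 15 N bends it.
- knife_a: Bystander: finished knife with pale handle, about 270 x 24 x 18, lying flat; leave it where it is.
- knife_b: Bystander: finished knife with dark handle, about 270 x 24 x 18, lying flat; leave it where it is.
- dowel: Bystander: short round wood offcut, 34 diameter, 60 tall, standing; leave it where it is.
- pin_cup: Bystander: steel cup, 60 wide, 50 tall; leave it where it is.
- oil_can: Bystander: aluminium can, 52 diameter, 90 tall; leave it where it is.
- mallet: Bystander: hammer lying flat; leave it where it is.
- offcut: Bystander: small wood offcut 50 x 35 x 20; leave it where it is.

How it is judged:
By the outcome, as a careful person would: the job done as asked, in the order asked, and still so for the second after the job is handed in, with the robot touching nothing.
It also fails if it takes over 72 s, if anything falls off the work surface, if the arm or the gripper's body presses on something with over 40 N, if the wrist force passes 120 N, or if a joint passes its speed limit or range.

## Working session

There is one attempt and no reset: what is moved stays moved. The work goes in short steps, Python scripts to look and compute and a tool call to move; the robot and the scene stay as the last step left them, time stands still between calls to the robot, and variables do not carry over. Pictures are saved under pics/ and viewed, at most 10 in all, crops included, and the job is handed in when it is done.

Besides the shell and the picture viewer there is one more tool, called after "Call:" by a JSON object that holds its "op" and its "data", one argument or row to a line. apply_moves: Moves the arm, as the interface text tells. Shifts and turns lie within -1 to 1; 1 stands for 250 mm of shift or 30 degrees of turn. Its arguments: {"type":"object","properties":{"steps":{"type":"array"},"jaw":{"type":"number"},"newtons":{"type":"number"}},"required":["steps"]}

```bash
mkdir -p pics
python3 - <<'E'
from station import *
import cv2
s=get_state(); print(s)
for n in ("scene","side"):
    m=camera_model(n); print(n,m)
    cv2.imwrite(f"pics/{n}0.png",grab_frame(n))
m=camera_model("wrist"); print(m)
cv2.imwrite("pics/wrist0.png",grab_frame("wrist"))
E
ls
```

```text
{'t': 0.0, 'q': array([ 1.51111875e+00,  3.59397476e-01,  1.10609677e-02, -3.63807985e-04,
       -1.22410619e+00, -2.88102073e-01]), 'qd': array([-0.00074161,  0.00083   ,  0.00014538,  0.00088128,  0.00028673,
        0.00205918]), 'joint_efforts': array([-2.18263383e-03, -5.82717276e+01,  2.93053025e+01,  6.99723065e+00,
        6.76953845e-03, -1.62989627e-04]), 'eef_pos': array([0.22989999, 0.63411683, 0.2256143 ]), 'ee_rot': array([ 3.13991695e+00, -1.39930622e-04, -3.47903428e-01]), 'force': array([ 0.49346035, -0.59164238, -0.2102286 ]), 'moment': array([0.05148718, 0.00586178, 0.06563198]), 'gripper_force': 0.0, 'width': 0.08736677534920578}
scene {'fx': 429.70868020667774, 'fy': 429.70868020667774, 'cx': 312.91687618057847, 'cy': 197.09271276729436, 'xyz': array([ 1.34215283, -0.13363823,  0.84534364]), 'rotation': array([-2.36614626, -0.00852593,  1.37644597])}
side {'fx': 415.77726106487324, 'fy': 415.77726106487324, 'cx': 321.01840737534053, 'cy': 199.36389846295046, 'xyz': array([0.17413603, 0.54400342, 0.90536506]), 'rotation': array([-2.4469629 , -0.00278078, -2.46894326])}
{'fx': 298.6814311997621, 'fy': 298.6814311997621, 'cx': 312.0513483005265, 'cy': 197.68521165533525, 'xyz': array([0.30989049, 0.60461263, 0.38392459]), 'rotation': array([ 2.82796765e+00, -1.60447586e-03, -1.91905760e+00])}
pics
```

View pics/scene0.png

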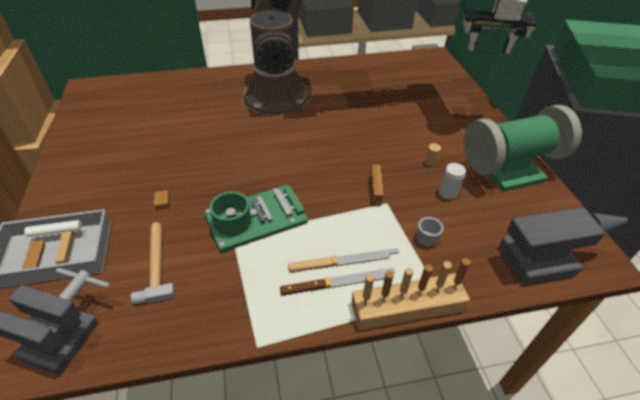

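View pics/side0.png

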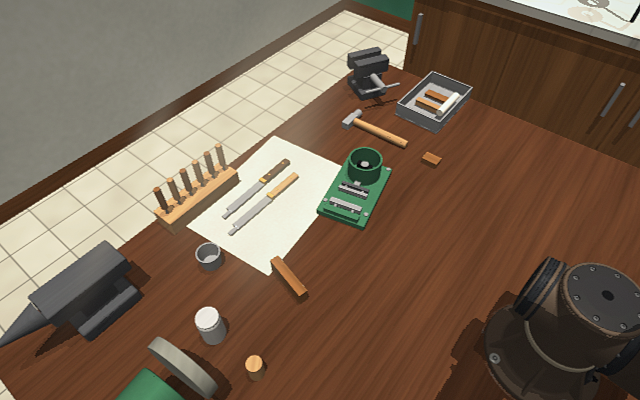

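The block is at scene (377,184) and side (289,277). The clamp is at scene (255,215) and side (357,187), with its guard at side (365,163). I'll enlarge these areas.

```bash
cat > h.py <<'E'
import numpy as np, cv2
from scipy.spatial.transform import Rotation as R
from station import *
def ray(m,u,v,z):
    d=R.from_euler('xyz',m['rotation']).apply([(u-m['cx'])/m['fx'],(v-m['cy'])/m['fy'],1]); o=m['xyz']
    return o+d*(z-o[2])/d[2]
def proj(m,p):
    c=R.from_euler('xyz',m['rotation']).inv().apply(np.asarray(p)-m['xyz'])
    return np.c_[m['cx']+m['fx']*c[...,0]/c[...,2], m['cy']+m['fy']*c[...,1]/c[...,2]]
def crop(im,x,y,w,h,k): return cv2.resize(im[y:y+h,x:x+w],None,fx=k,fy=k,interpolation=cv2.INTER_CUBIC)
E
python3 - <<'E'
from h import *
a=cv2.imread('pics/side0.png');b=cv2.imread('pics/scene0.png')
A=np.hstack([crop(a,305,135,100,100,4),crop(a,255,235,100,100,4)])
B=np.hstack([crop(b,200,175,120,75,4)[:, :480],crop(b,350,150,80,75,4)])
cv2.imwrite('pics/c1.png',np.vstack([A,B[:200*1] if 0 else cv2.resize(B,(800,300))[:200]]) if 0 else A)
cv2.imwrite('pics/c2.png',B)
m=camera_model('side');
for p in [(365,163),(365,187),(289,277)]: print(p,ray(m,*p,0.03))
m=camera_model('scene')
for p in [(231,208),(377,184),(255,215)]: print(p,ray(m,*p,0.03))
E
```

```text
(365, 163) [ 0.61230314 -0.21869669  0.03      ]
(365, 187) [ 0.55829788 -0.14060259  0.03      ]
(289, 277) [0.53663427 0.20686158 0.03      ]
(231, 208) [ 0.55881838 -0.1883507   0.03      ]
(377, 184) [0.54239727 0.21009185 0.03      ]
(255, 215) [ 0.5946532  -0.12988337  0.03      ]
```

View pics/c1.png

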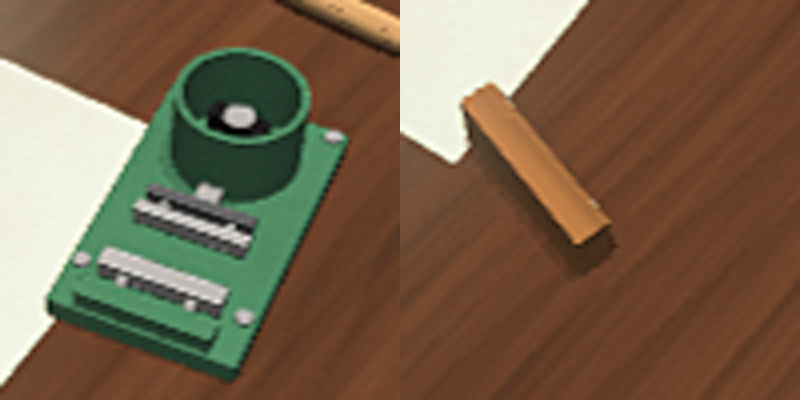

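View pics/c2.png

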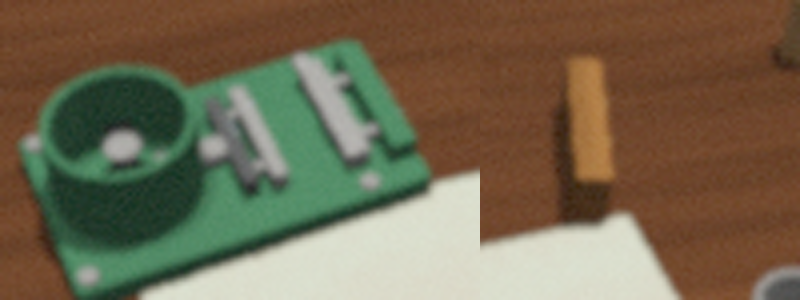

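The side crop shows the plate corners, guard rim and block top; the scene crop shows the same features. I'll fit poses to the pixels I read off.

Run:
```python
from h import *
from scipy.optimize import least_squares
ms=camera_model('side'); mc=camera_model('scene')
T=lambda x,P:np.c_[R.from_euler('z',x[2]).apply(P)]+[x[0],x[1],0]
# fixture
Ps=lambda g:np.array([[.07,.105,.02],[-.07,.105,.02],[-.07,-.13,.02],[0,g,.082],[.042,.056,.036],[-.042,.056,.036]])
us=np.array([[317,210],[365,227],[392.5,168.2],[365.7,159]])
Pc=lambda g:np.array([[.07,-.13,.02],[-.07,-.13,.02],[.07,.105,.02],[-.07,.105,.02],[0,g,.082]])
uc=np.array([[220,248],[205.5,210],[307.5,220],[288.7,185],[230,205.8]])
f=lambda x:np.r_[(proj(ms,T(x,Ps(x[3])[:4]))-us).ravel(),(proj(mc,T(x,Pc(x[3])))-uc).ravel()]
r=least_squares(f,[.57,-.13,0.,-.07],loss='soft_l1'); print(r.x,np.round(r.fun,1))
x=r.x; print('bed',T(x,np.array([[0,.036,0]])),'guard',T(x,np.array([[0,x[3],0]])))
# block
P=np.array([[.06,.012,.045],[.06,-.012,.045],[-.06,-.012,.045],[-.06,.012,.045]])
ub=np.array([[271.2,260],[278,255.7],[308,291.2],[299.2,295.7]])
vb=np.array([[383,194.5],[374.2,195],[372,164.5],[380.7,164.2]])
def fb(x):
    return np.r_[(proj(ms,T(x,P[[0,1,2,3]]))-ub).ravel(),(proj(mc,T(x,P))-vb).ravel()]
for y0 in (0,.2):
    r=least_squares(fb,[.54,.21,y0],loss='soft_l1'); print(r.x,np.round(r.fun,1))
```

```text
[ 0.57800608 -0.11526214  0.24428657 -0.07417144] [-1.5 -0.2 -1.2  0.2 -0.4  0.4 -0.7 -0.3 -0.5  0.4 -1.5 -0.5  0.8 -2.2
 -1.5 -1.5 -0.3 -1.4]
bed [[ 0.56929897 -0.08033098  0.        ]] guard [[ 0.59594549 -0.18723145  0.        ]]
[ 0.53576915  0.21022405 -0.24172666] [-1.6  0.2 -0.1 -0.7 -0.7 -0.5 -0.4  0.9 -0.2 -0.4 -0.5 -1.2 -0.5 -0.8
 -0.7 -0.2]
[ 0.53576915  0.21022405 -0.24172665] [-1.6  0.2 -0.1 -0.7 -0.7 -0.5 -0.4  0.9 -0.2 -0.4 -0.5 -1.2 -0.5 -0.8
 -0.7 -0.2]
```

Call:
{"op": "apply_moves", "data": {
  "steps": [
    {"translation": [0.03, -0.04, 0], "rotation": [0, 0, 0.02]},
    {"translation": [0.1, -0.14, 0], "rotation": [0, 0, 0.04]},
    {"translation": [0.19, -0.26, 0], "rotation": [0, 0, 0.06]},
    {"translation": [0.28, -0.39, 0], "rotation": [0, 0, 0.08]},
    {"translation": [0.37, -0.51, 0], "rotation": [0, 0, 0.1]},
    {"translation": [0.46, -0.64, 0], "rotation": [0, 0, 0.12]},
    {"translation": [0.55, -0.76, 0], "rotation": [0, 0, 0.14]},
    {"translation": [0.62, -0.86, 0], "rotation": [0, 0, 0.16]},
    {"translation": [0.68, -0.94, 0], "rotation": [0, 0, 0.18]},
    {"translation": [0.72, -1, 0], "rotation": [0, 0, 0.2]}
  ]
}}

```text
t: 0.98
eef_pos: [0.4112, 0.3819, 0.2267]
ee_rot: [3.142, 0.0, -0.244]
force: [0.1, 0.2, 0.5]
width: 0.0876
gripper_force: 0.0
```

Call:
{"op": "apply_moves", "data": {
  "steps": [
    {"translation": [0.04, -0.06, -0.02], "rotation": [0, 0, 0]},
    {"translation": [0.11, -0.16, -0.06], "rotation": [0, 0, 0]},
    {"translation": [0.19, -0.26, -0.11], "rotation": [0, 0, 0]},
    {"translation": [0.27, -0.37, -0.16], "rotation": [0, 0, 0]},
    {"translation": [0.35, -0.48, -0.21], "rotation": [0, 0, 0]},
    {"translation": [0.42, -0.58, -0.25], "rotation": [0, 0, 0]},
    {"translation": [0.47, -0.66, -0.28], "rotation": [0, 0, 0]},
    {"translation": [0.5, -0.7, -0.3], "rotation": [0, 0, 0]},
    {"translation": [0.5, -0.7, -0.3], "rotation": [0, 0, 0]},
    {"translation": [0.5, -0.7, -0.3], "rotation": [0, 0, 0]}
  ]
}}

```text
t: 1.82
eef_pos: [0.5351, 0.2088, 0.1513]
ee_rot: [3.141, 0.0, -0.245]
force: [0.1, 0.0, -0.0]
width: 0.0877
gripper_force: 0.0
```

Run:
```python
from h import *
import station
print(getattr(station,'hold_point_z',None),[n for n in dir(station) if n[0]!='_'])
s=get_state(); print(s['t'],s['eef_pos'],s['ee_rot'],s['force'])
m=camera_model('wrist'); im=grab_frame('wrist'); cv2.imwrite('pics/w1.png',im)
P=np.array([[.06,.012,.045],[.06,-.012,.045],[-.06,-.012,.045],[-.06,.012,.045]])
print(proj(m,R.from_euler('z',-.242).apply(P)+[.536,.210,0]))
```

```text
0.0188 ['Unreachable', 'camera_model', 'get_state', 'grab_frame', 'hold_point_z', 'job_done']
1.8167 [0.5351234  0.20881573 0.15134766] [ 3.14114391e+00  3.55727580e-04 -2.44518075e-01] [ 0.13289627  0.04040853 -0.04089513]
[[295.34906169 130.56093407]
 [323.01004681 130.47657573]
 [321.99054845 253.95856228]
 [297.79248612 254.0310359 ]]
```

View pics/w1.png

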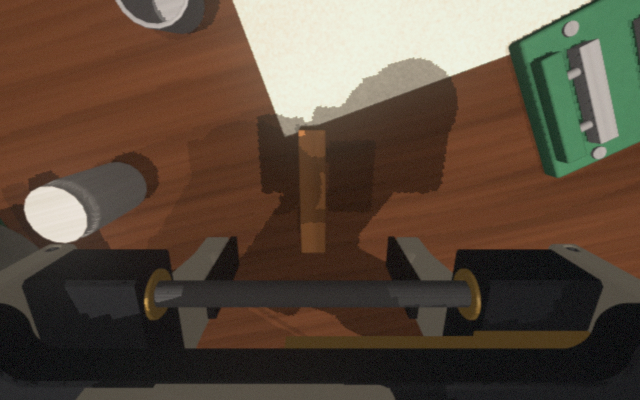

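The block top spans columns 300–326 and rows 128–252, centred between the fingers (mid 312.5) and about 2 px ahead of my prediction. I can go straight down.

Call:
{"op": "apply_moves", "data": {
  "steps": [
    {"translation": [0.005, 0, -0.06], "rotation": [0, 0, 0]},
    {"translation": [0.01, 0, -0.16], "rotation": [0, 0, 0]},
    {"translation": [0.01, 0, -0.26], "rotation": [0, 0, 0]},
    {"translation": [0.01, 0, -0.36], "rotation": [0, 0, 0]},
    {"translation": [0.01, 0, -0.44], "rotation": [0, 0, 0]},
    {"translation": [0.01, 0, -0.49], "rotation": [0, 0, 0]},
    {"translation": [0.01, 0, -0.515], "rotation": [0, 0, 0]},
    {"translation": [0.01, 0, -0.52], "rotation": [0, 0, 0]},
    {"translation": [0.01, 0, -0.52], "rotation": [0, 0, 0]},
    {"translation": [0.01, 0, -0.52], "rotation": [0, 0, 0]}
  ]
}}

```text
t: 2.7
eef_pos: [0.5381, 0.2105, 0.0227]
ee_rot: [-3.14, -0.001, -0.242]
force: [0.4, -0.4, -0.5]
width: 0.0877
gripper_force: 0.0
```

Call:
{"op": "apply_moves", "data": {
  "steps": [
    {"translation": [0, 0, 0], "rotation": [0, 0, 0]},
    {"translation": [0, 0, 0], "rotation": [0, 0, 0]},
    {"translation": [0, 0, 0], "rotation": [0, 0, 0]},
    {"translation": [0, 0, 0], "rotation": [0, 0, 0]},
    {"translation": [0, 0, 0], "rotation": [0, 0, 0]},
    {"translation": [0, 0, 0], "rotation": [0, 0, 0]},
    {"translation": [0, 0, 0], "rotation": [0, 0, 0]},
    {"translation": [0, 0, 0], "rotation": [0, 0, 0]},
    {"translation": [0, 0, 0], "rotation": [0, 0, 0]},
    {"translation": [0, 0, 0], "rotation": [0, 0, 0]}
  ],
  "jaw": 1,
  "newtons": 20
}}

```text
t: 3.53
eef_pos: [0.5375, 0.2095, 0.0215]
ee_rot: [3.141, 0.0, -0.243]
force: [-0.6, -1.3, 1.4]
width: 0.0264
gripper_force: 0.8
```

Call:
{"op": "apply_moves", "data": {
  "steps": [
    {"translation": [0, 0, 0], "rotation": [0, 0, 0]},
    {"translation": [0, 0, 0], "rotation": [0, 0, 0]},
    {"translation": [0, 0, 0], "rotation": [0, 0, 0]},
    {"translation": [0, 0, 0.03], "rotation": [0, 0, 0]},
    {"translation": [0, 0, 0.1], "rotation": [0, 0, 0]},
    {"translation": [0, 0, 0.2], "rotation": [0, 0, 0]},
    {"translation": [0, 0, 0.3], "rotation": [0, 0, 0]},
    {"translation": [0, 0, 0.38], "rotation": [0, 0, 0]},
    {"translation": [0, 0, 0.43], "rotation": [0, 0, 0]},
    {"translation": [0, 0, 0.44], "rotation": [0, 0, 0]}
  ],
  "newtons": 25
}}

```text
t: 4.37
eef_pos: [0.5389, 0.2104, 0.135]
ee_rot: [-3.138, -0.003, -0.243]
force: [-0.5, 0.2, -0.7]
width: 0.0237
gripper_force: 25.0
```

Call:
{"op": "apply_moves", "data": {
  "steps": [
    {"translation": [0.01, -0.05, 0], "rotation": [0, 0, 0.04]},
    {"translation": [0.02, -0.15, 0], "rotation": [0, 0, 0.14]},
    {"translation": [0.03, -0.26, 0], "rotation": [0, 0, 0.25]},
    {"translation": [0.04, -0.38, 0], "rotation": [0, 0, 0.36]},
    {"translation": [0.05, -0.5, 0], "rotation": [0, 0, 0.47]},
    {"translation": [0.06, -0.62, 0], "rotation": [0, 0, 0.58]},
    {"translation": [0.07, -0.74, 0], "rotation": [0, 0, 0.69]},
    {"translation": [0.08, -0.85, 0], "rotation": [0, 0, 0.8]},
    {"translation": [0.09, -0.93, 0], "rotation": [0, 0, 0.88]},
    {"translation": [0.1, -0.97, 0], "rotation": [0, 0, 0.93]}
  ]
}}

```text
t: 5.2
eef_pos: [0.5618, -0.0353, 0.1308]
ee_rot: [-3.141, 0.002, 0.244]
force: [0.2, 0.4, -1.5]
width: 0.0242
gripper_force: 25.0
```

Call:
{"op": "apply_moves", "data": {
  "steps": [
    {"translation": [0.01, -0.03, 0], "rotation": [0, 0, 0]},
    {"translation": [0.015, -0.09, 0], "rotation": [0, 0, 0]},
    {"translation": [0.02, -0.14, 0], "rotation": [0, 0, 0]},
    {"translation": [0.026, -0.18, 0], "rotation": [0, 0, 0]},
    {"translation": [0.026, -0.19, 0], "rotation": [0, 0, 0]},
    {"translation": [0.026, -0.19, 0], "rotation": [0, 0, 0]},
    {"translation": [0.026, -0.19, 0], "rotation": [0, 0, 0]},
    {"translation": [0.026, -0.19, 0], "rotation": [0, 0, 0]},
    {"translation": [0.026, -0.19, 0], "rotation": [0, 0, 0]},
    {"translation": [0.026, -0.19, 0], "rotation": [0, 0, 0]}
  ]
}}

```text
t: 6.03
eef_pos: [0.5691, -0.0799, 0.1316]
ee_rot: [-3.142, -0.0, 0.244]
force: [-1.0, -0.4, -1.4]
width: 0.0238
gripper_force: 25.0
```

Run:
```python
from h import *
s=get_state(); print(s['t'],s['eef_pos'],s['ee_rot'],s['force'],s['width'])
m=camera_model('wrist'); im=grab_frame('wrist'); cv2.imwrite('pics/w2.png',im)
print(m)
x=[.578,-.1153,.2443]
P=np.array([[.042,.0165,.036],[-.042,.0165,.036],[.042,.055,.036],[-.042,.055,.036],[.07,.105,.02],[.07,-.13,.02]])
print(np.round(proj(m,R.from_euler('z',x[2]).apply(P)+[x[0],x[1],0])))
```

```text
6.0333 [ 0.56908912 -0.07994698  0.13163815] [-3.14155416e+00 -1.57983124e-04  2.44470363e-01] [-0.97804638 -0.36460589 -1.36057264] 0.023837667238085884
{'fx': 298.6814311997621, 'fy': 298.6814311997621, 'cx': 312.0513483005265, 'cy': 197.68521165533525, 'xyz': array([ 0.65152358, -0.06039533,  0.28984317]), 'rotation': array([ 2.82763060e+00, -1.00144031e-03, -1.32664869e+00])}
[[334. 153.]
 [332. 242.]
 [289. 153.]
 [291. 242.]
 [232. 118.]
 [501. 118.]]
```

View pics/w2.png

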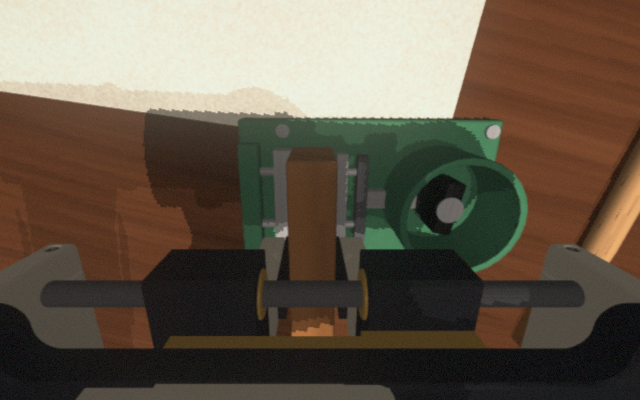

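The block is held and aligned. The plate's far corners are at about (239,120) and (501,122). I'll enlarge the gap area to set the lateral offset.

Run:
```python
from h import *
im=cv2.imread('pics/w2.png'); c=crop(im,225,100,310,200,2.5)
c=cv2.convertScaleAbs(c,alpha=1.5,beta=25)
for k in range(0,310,20): cv2.line(c,(int(k*2.5),0),(int(k*2.5),12 if k%100 else 25),(255,255,255),1)
cv2.imwrite('pics/w2c.png',c)
```

```text
(no output)
```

View pics/w2c.png

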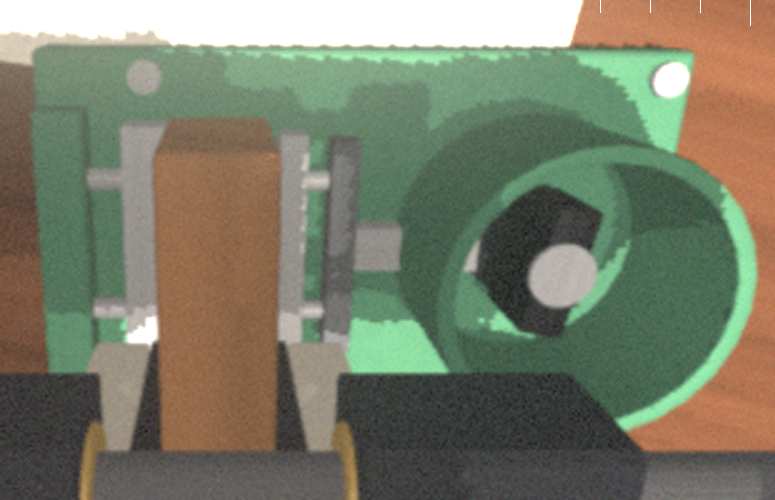

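Call:
{"op": "apply_moves", "data": {
  "steps": [
    {"translation": [0.002, -0.008, -0.04], "rotation": [0, 0, 0]},
    {"translation": [0.002, -0.008, -0.1], "rotation": [0, 0, 0]},
    {"translation": [0.002, -0.008, -0.17], "rotation": [0, 0, 0]},
    {"translation": [0.002, -0.008, -0.23], "rotation": [0, 0, 0]},
    {"translation": [0.002, -0.008, -0.28], "rotation": [0, 0, 0]},
    {"translation": [0.002, -0.008, -0.31], "rotation": [0, 0, 0]},
    {"translation": [0.002, -0.008, -0.33], "rotation": [0, 0, 0]},
    {"translation": [0.002, -0.008, -0.34], "rotation": [0, 0, 0]},
    {"translation": [0.002, -0.008, -0.345], "rotation": [0, 0, 0]},
    {"translation": [0.002, -0.008, -0.35], "rotation": [0, 0, 0]}
  ]
}}

```text
t: 6.92
eef_pos: [0.57, -0.0824, 0.0445]
ee_rot: [3.141, -0.001, 0.244]
force: [-0.4, 0.9, -1.0]
width: 0.0241
gripper_force: 25.0
```

Call:
{"op": "apply_moves", "data": {
  "steps": [
    {"translation": [0, 0, -0.002], "rotation": [0, 0, 0]},
    {"translation": [0, 0, -0.004], "rotation": [0, 0, 0]},
    {"translation": [0, 0, -0.006], "rotation": [0, 0, 0]},
    {"translation": [0, 0, -0.008], "rotation": [0, 0, 0]},
    {"translation": [0, 0, -0.008], "rotation": [0, 0, 0]},
    {"translation": [0, 0, -0.008], "rotation": [0, 0, 0]},
    {"translation": [0, 0, -0.008], "rotation": [0, 0, 0]},
    {"translation": [0, 0, -0.008], "rotation": [0, 0, 0]},
    {"translation": [0, 0, -0.008], "rotation": [0, 0, 0]},
    {"translation": [0, 0, -0.008], "rotation": [0, 0, 0]}
  ]
}}

```text
t: 7.75
eef_pos: [0.5696, -0.0824, 0.0421]
ee_rot: [-3.142, 0.0, 0.244]
force: [0.7, 0.1, -1.4]
width: 0.0239
gripper_force: 25.0
```

Call:
{"op": "apply_moves", "data": {
  "steps": [
    {"translation": [0, 0, -0.002], "rotation": [0, 0, 0]},
    {"translation": [0, 0, -0.004], "rotation": [0, 0, 0]},
    {"translation": [0, 0, -0.006], "rotation": [0, 0, 0]},
    {"translation": [0, 0, -0.006], "rotation": [0, 0, 0]},
    {"translation": [0, 0, -0.006], "rotation": [0, 0, 0]},
    {"translation": [0, 0, -0.006], "rotation": [0, 0, 0]},
    {"translation": [0, 0, -0.006], "rotation": [0, 0, 0]},
    {"translation": [0, 0, -0.006], "rotation": [0, 0, 0]},
    {"translation": [0, 0, -0.006], "rotation": [0, 0, 0]},
    {"translation": [0, 0, -0.006], "rotation": [0, 0, 0]}
  ]
}}

```text
t: 8.58
eef_pos: [0.5697, -0.0825, 0.0415]
ee_rot: [3.141, -0.0, 0.244]
force: [-3.3, -0.2, 8.5]
width: 0.024
gripper_force: 25.0
```

Call:
{"op": "apply_moves", "data": {
  "steps": [
    {"translation": [0, 0, 0.003], "rotation": [0, 0, 0]},
    {"translation": [0, 0, 0.003], "rotation": [0, 0, 0]},
    {"translation": [0, 0, 0.003], "rotation": [0, 0, 0]},
    {"translation": [0, 0, 0.003], "rotation": [0, 0, 0]},
    {"translation": [0, 0, 0.003], "rotation": [0, 0, 0]},
    {"translation": [0, 0, 0.02], "rotation": [0, 0, 0]},
    {"translation": [0, 0, 0.08], "rotation": [0, 0, 0]},
    {"translation": [0, 0, 0.18], "rotation": [0, 0, 0]},
    {"translation": [0, 0, 0.28], "rotation": [0, 0, 0]},
    {"translation": [0, 0, 0.36], "rotation": [0, 0, 0]}
  ],
  "jaw": 0.14
}}

```text
t: 9.42
eef_pos: [0.5699, -0.0825, 0.1325]
ee_rot: [3.141, -0.001, 0.244]
force: [0.8, 1.3, 0.2]
width: 0.0375
gripper_force: 0.0
```

Call:
{"op": "apply_moves", "data": {
  "steps": [
    {"translation": [0.0, 0, 0.04], "rotation": [0, 0, 0]},
    {"translation": [0.01, -0.04, 0.06], "rotation": [0, 0, 0]},
    {"translation": [0.03, -0.12, 0.08], "rotation": [0, 0, 0]},
    {"translation": [0.05, -0.2, 0.08], "rotation": [0, 0, 0]},
    {"translation": [0.07, -0.28, 0.08], "rotation": [0, 0, 0]},
    {"translation": [0.09, -0.36, 0.08], "rotation": [0, 0, 0]},
    {"translation": [0.1, -0.41, 0.08], "rotation": [0, 0, 0]},
    {"translation": [0.1, -0.42, 0.08], "rotation": [0, 0, 0]},
    {"translation": [0.1, -0.42, 0.08], "rotation": [0, 0, 0]},
    {"translation": [0.1, -0.42, 0.08], "rotation": [0, 0, 0]}
  ]
}}

```text
t: 10.25
eef_pos: [0.5941, -0.1873, 0.15]
ee_rot: [-3.141, 0.001, 0.243]
force: [-0.2, 0.6, -0.4]
width: 0.0377
gripper_force: 0.0
```

Run:
```python
from h import *
s=get_state(); print(s['t'],s['eef_pos'],s['ee_rot'],s['force'],s['width'],s['q'])
m=camera_model('wrist'); im=grab_frame('wrist'); 
c=crop(im,180,60,260,200,3); cv2.imwrite('pics/w3.png',im); cv2.imwrite('pics/w3c.png',c)
print(proj(m,np.array([[.5959,-.1872,.082],[.5959,-.1872,.058]])))
print('tcp-plane',R.from_euler('xyz',m['rotation']).inv().apply(s['eef_pos']-m['xyz']))
```

```text
10.25 [ 0.59408978 -0.18729031  0.1499594 ] [-3.14110542e+00  9.20563898e-04  2.43322935e-01] [-0.22929117  0.60895997 -0.40889206] 0.0377466959944312 [ 7.43513525e-03  3.32094239e-01 -2.10740821e-01 -3.01829260e-04
 -1.02897023e+00  1.80683969e+00]
[[311.05896176 208.80105198]
 [311.13054133 199.41006487]]
tcp-plane [-0.00111176  0.0317066   0.17664172]
```

View pics/w3c.png

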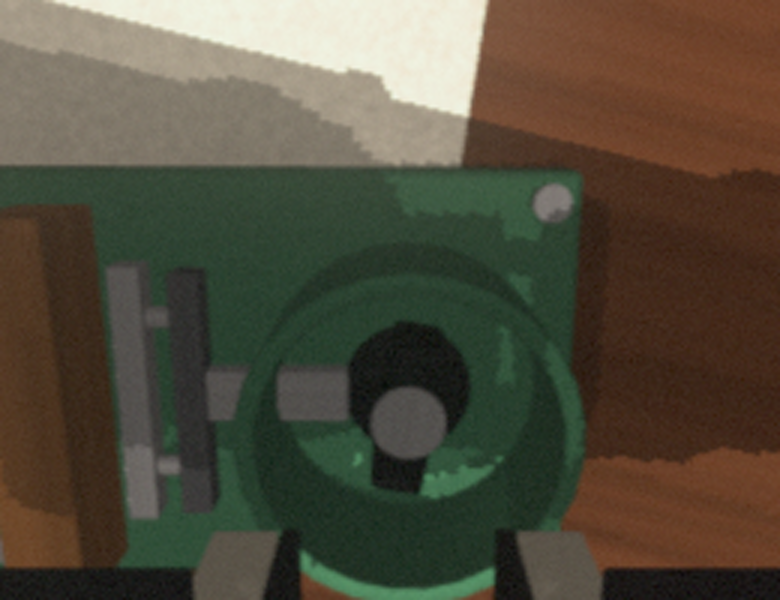

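The guard rim is centred at about px (316.7,205.8) and the knob cap at (316,201). The bar is tilted about 0.17 rad clockwise, and the block stands in the gap. I'll compute the offsets.

Run:
```python
from h import *
m=camera_model('wrist'); s=get_state()
F=R.from_euler('z',.2443)
for n,u,z in (('cap',(316,201),.058),('rim',(316.7,205.8),.082),('plate far corner y=-.13',(373.5,117),.02),('fingers',(312.8,250),.15)):
    p=ray(m,*u,z); print(n,p,F.inv().apply(p-s['eef_pos'])*1000)
m2=dict(m,xyz=np.array([.65152358,-.06039533,.28984317]),rotation=np.array([2.8276306,-.00100144,-1.32664869]))
print('cap w2',ray(m2,450.2,210.4,.058))
```

```text
cap [ 0.59558835 -0.19141833  0.058     ] [  0.21928362  -4.67463175 -92.21833768]
rim [ 0.59955729 -0.1906673   0.082     ] [  4.25203059  -4.90589711 -68.21833768]
plate far corner y=-.13 [ 0.67642895 -0.22685177  0.02      ] [  70.08892979  -58.60943289 -130.21833768]
fingers [ 0.59531842 -0.1882781   0.15      ] [ 0.71691257 -1.56235329 -0.21833768]
cap w2 [ 0.59540557 -0.19249259  0.058     ]
```

Call:
{"op": "apply_moves", "data": {
  "steps": [
    {"translation": [0.006, -0.012, 0], "rotation": [0, 0, -0.05]},
    {"translation": [0.006, -0.012, 0], "rotation": [0, 0, -0.12]},
    {"translation": [0.006, -0.012, -0.02], "rotation": [0, 0, -0.2]},
    {"translation": [0.006, -0.012, -0.06], "rotation": [0, 0, -0.26]},
    {"translation": [0.006, -0.012, -0.12], "rotation": [0, 0, -0.29]},
    {"translation": [0.006, -0.012, -0.18], "rotation": [0, 0, -0.29]},
    {"translation": [0.006, -0.012, -0.24], "rotation": [0, 0, -0.29]},
    {"translation": [0.006, -0.012, -0.28], "rotation": [0, 0, -0.29]},
    {"translation": [0.006, -0.012, -0.3], "rotation": [0, 0, -0.29]},
    {"translation": [0.006, -0.012, -0.31], "rotation": [0, 0, -0.29]}
  ],
  "jaw": 0.41
}}

```text
t: 11.13
eef_pos: [0.5958, -0.1901, 0.0724]
ee_rot: [-3.142, 0.001, 0.092]
force: [0.3, 0.1, 0.3]
width: 0.0259
gripper_force: 0.0
```

Call:
{"op": "apply_moves", "data": {
  "steps": [
    {"translation": [0, 0, -0.02], "rotation": [0, 0, 0]},
    {"translation": [0, 0, -0.04], "rotation": [0, 0, 0]},
    {"translation": [0, 0, -0.06], "rotation": [0, 0, 0]},
    {"translation": [0, 0, -0.07], "rotation": [0, 0, 0]},
    {"translation": [0, 0, -0.08], "rotation": [0, 0, 0]},
    {"translation": [0, 0, -0.09], "rotation": [0, 0, 0]},
    {"translation": [0, 0, -0.1], "rotation": [0, 0, 0]},
    {"translation": [0, 0, -0.11], "rotation": [0, 0, 0]},
    {"translation": [0, 0, -0.11], "rotation": [0, 0, 0]},
    {"translation": [0, 0, -0.11], "rotation": [0, 0, 0]}
  ]
}}

```text
t: 11.97
eef_pos: [0.596, -0.1905, 0.0454]
ee_rot: [3.142, 0.0, 0.092]
force: [-0.7, 0.7, -0.5]
width: 0.026
gripper_force: 0.0
```

Clear of contact. I'll continue down and close gently at first.

Call:
{"op": "apply_moves", "data": {
  "steps": [
    {"translation": [0, 0, -0.01], "rotation": [0, 0, 0]},
    {"translation": [0, 0, -0.02], "rotation": [0, 0, 0]},
    {"translation": [0, 0, -0.03], "rotation": [0, 0, 0]},
    {"translation": [0, 0, -0.04], "rotation": [0, 0, 0]},
    {"translation": [0, 0, -0.05], "rotation": [0, 0, 0]},
    {"translation": [0, 0, -0.06], "rotation": [0, 0, 0]},
    {"translation": [0, 0, -0.064], "rotation": [0, 0, 0]},
    {"translation": [0, 0, -0.064], "rotation": [0, 0, 0]},
    {"translation": [0, 0, -0.064], "rotation": [0, 0, 0]},
    {"translation": [0, 0, -0.064], "rotation": [0, 0, 0]}
  ]
}}

```text
t: 12.8
eef_pos: [0.5962, -0.1905, 0.0297]
ee_rot: [3.142, -0.0, 0.092]
force: [0.5, 0.3, 0.2]
width: 0.0259
gripper_force: 0.0
```

Call:
{"op": "apply_moves", "data": {
  "steps": [
    {"translation": [0, 0, 0], "rotation": [0, 0, 0]},
    {"translation": [0, 0, 0], "rotation": [0, 0, 0]},
    {"translation": [0, 0, 0], "rotation": [0, 0, 0]},
    {"translation": [0, 0, 0], "rotation": [0, 0, 0]},
    {"translation": [0, 0, 0], "rotation": [0, 0, 0]},
    {"translation": [0, 0, 0], "rotation": [0, 0, 0]},
    {"translation": [0, 0, 0], "rotation": [0, 0, 0]},
    {"translation": [0, 0, 0], "rotation": [0, 0, 0]},
    {"translation": [0, 0, 0], "rotation": [0, 0, 0]},
    {"translation": [0, 0, 0], "rotation": [0, 0, 0]}
  ],
  "jaw": 1,
  "newtons": 20
}}

```text
t: 13.63
eef_pos: [0.5961, -0.1903, 0.0297]
ee_rot: [-3.141, -0.0, 0.092]
force: [-0.4, 3.8, 4.4]
width: 0.0161
gripper_force: 19.9
```

```bash
python3 -c "
from h import *
s=get_state(); print(s['t'],s['eef_pos'],s['ee_rot'],s['force'],s['moment'],s['width'],s['gripper_force'],s['q'][5])"
```

```text
13.6333 [ 0.59613829 -0.19028344  0.02969752] [-3.14149652e+00 -1.95448145e-04  9.20651171e-02] [-0.41338924  3.76186662  4.36280338] [ 1.40361638  0.25664    -0.1982978 ] 0.016062231872208146 19.908826053142548 1.6605024802990116
```

Call:
{"op": "apply_moves", "data": {
  "steps": [
    {"translation": [0, 0, 0], "rotation": [0, 0, 0]},
    {"translation": [0, 0, 0], "rotation": [0, 0, 0]},
    {"translation": [0, 0, 0], "rotation": [0, 0, -0.04]},
    {"translation": [0, 0, 0], "rotation": [0, 0, -0.12]},
    {"translation": [0, 0, 0], "rotation": [0, 0, -0.22]},
    {"translation": [0, 0, 0], "rotation": [0, 0, -0.32]},
    {"translation": [0, 0, 0], "rotation": [0, 0, -0.42]},
    {"translation": [0, 0, 0], "rotation": [0, 0, -0.52]},
    {"translation": [0, 0, 0], "rotation": [0, 0, -0.6]},
    {"translation": [0, 0, 0], "rotation": [0, 0, -0.65]}
  ],
  "newtons": 55
}}

```text
t: 14.47
eef_pos: [0.5961, -0.1906, 0.0297]
ee_rot: [3.141, -0.0, -0.251]
force: [-0.4, 3.6, 3.8]
width: 0.0156
gripper_force: 54.9
```

```bash
cat > r.py <<'E'
from h import *
s=get_state(); print(s['t'],s['eef_pos'],'yaw',s['ee_rot'][2],'knob',.2443-s['ee_rot'][2],s['force'],s['moment'],s['width'],s['gripper_force'],s['qd'][5],s['joint_efforts'][5])
E
python3 r.py
```

```text
14.4667 [ 0.59611069 -0.19055421  0.02967277] yaw -0.25122870945580433 knob 0.4955287094558043 [-0.39359833  3.55426013  3.77051754] [1.15499927 0.36964724 0.15531086] 0.01561502802001803 54.915273785591125 -0.28802955837656385 0.03361377865076065
```

Call:
{"op": "apply_moves", "data": {
  "steps": [
    {"translation": [0, 0, 0], "rotation": [0, 0, -0.08]},
    {"translation": [0, 0, 0], "rotation": [0, 0, -0.18]},
    {"translation": [0, 0, 0], "rotation": [0, 0, -0.28]},
    {"translation": [0, 0, 0], "rotation": [0, 0, -0.38]},
    {"translation": [0, 0, 0], "rotation": [0, 0, -0.48]},
    {"translation": [0, 0, 0], "rotation": [0, 0, -0.58]},
    {"translation": [0, 0, 0], "rotation": [0, 0, -0.68]},
    {"translation": [0, 0, 0], "rotation": [0, 0, -0.78]},
    {"translation": [0, 0, 0], "rotation": [0, 0, -0.86]},
    {"translation": [0, 0, 0], "rotation": [0, 0, -0.9]}
  ]
}}

```text
t: 15.3
eef_pos: [0.5959, -0.1908, 0.0297]
ee_rot: [3.141, -0.0, -0.722]
force: [-1.1, 0.8, 4.7]
width: 0.0152
gripper_force: 54.9
```

```bash
python3 r.py
```

```text
15.3 [ 0.5959236  -0.19082455  0.0296707 ] yaw -0.7222166667649632 knob 0.9665166667649632 [-1.10631613  0.83407802  4.68769173] [0.44452688 0.51401054 0.17206319] 0.015180112385927128 54.916934967041016 -0.20795686699554325 -0.18964340910315514
```

Call:
{"op": "apply_moves", "data": {
  "steps": [
    {"translation": [0, 0, 0], "rotation": [0, 0, -0.05]},
    {"translation": [0, 0, 0], "rotation": [0, 0, -0.1]},
    {"translation": [0, 0, 0], "rotation": [0, 0, -0.15]},
    {"translation": [0, 0, 0], "rotation": [0, 0, -0.2]},
    {"translation": [0, 0, 0], "rotation": [0, 0, -0.25]},
    {"translation": [0, 0, 0], "rotation": [0, 0, -0.3]},
    {"translation": [0, 0, 0], "rotation": [0, 0, -0.35]},
    {"translation": [0, 0, 0], "rotation": [0, 0, -0.39]},
    {"translation": [0, 0, 0], "rotation": [0, 0, -0.42]},
    {"translation": [0, 0, 0], "rotation": [0, 0, -0.44]}
  ]
}}

```text
t: 16.13
eef_pos: [0.5958, -0.1909, 0.0297]
ee_rot: [3.141, -0.0, -0.951]
force: [-3.5, -0.6, 4.1]
width: 0.0157
gripper_force: 54.9
```

```bash
python3 r.py
```

```text
16.1333 [ 0.59581092 -0.19089745  0.02966794] yaw -0.9508936727411281 knob 1.195193672741128 [-3.54480257 -0.55545008  4.08583956] [-0.21307699  0.80137162  0.19371947] 0.015732344185381907 54.91781294345856 -0.11573084536691565 -0.08420277619734406
```

Call:
{"op": "apply_moves", "data": {
  "steps": [
    {"translation": [0, 0, 0], "rotation": [0, 0, -0.012]},
    {"translation": [0, 0, 0], "rotation": [0, 0, -0.024]},
    {"translation": [0, 0, 0], "rotation": [0, 0, -0.036]},
    {"translation": [0, 0, 0], "rotation": [0, 0, -0.048]},
    {"translation": [0, 0, 0], "rotation": [0, 0, -0.06]},
    {"translation": [0, 0, 0], "rotation": [0, 0, -0.072]},
    {"translation": [0, 0, 0], "rotation": [0, 0, -0.084]},
    {"translation": [0, 0, 0], "rotation": [0, 0, -0.096]},
    {"translation": [0, 0, 0], "rotation": [0, 0, -0.108]},
    {"translation": [0, 0, 0], "rotation": [0, 0, -0.12]}
  ]
}}

```text
t: 16.97
eef_pos: [0.5958, -0.1909, 0.0297]
ee_rot: [3.141, -0.0, -1.013]
force: [-2.8, -1.1, 4.7]
width: 0.0159
gripper_force: 54.9
```

```bash
python3 r.py | cut -c60-
```

```text
609119432 knob 1.257430609119432 [-2.77711636 -1.13984489  4.74809542] [-0.20619098  0.9154129   0.17864278] 0.015900912730805735 54.91759479045868 -0.0743510397056946 -0.05474784993566573
```

Call:
{"op": "apply_moves", "data": {
  "steps": [
    {"translation": [0, 0, 0], "rotation": [0, 0, -0.012]},
    {"translation": [0, 0, 0], "rotation": [0, 0, -0.024]},
    {"translation": [0, 0, 0], "rotation": [0, 0, -0.036]},
    {"translation": [0, 0, 0], "rotation": [0, 0, -0.048]},
    {"translation": [0, 0, 0], "rotation": [0, 0, -0.06]},
    {"translation": [0, 0, 0], "rotation": [0, 0, -0.072]},
    {"translation": [0, 0, 0], "rotation": [0, 0, -0.084]},
    {"translation": [0, 0, 0], "rotation": [0, 0, -0.096]},
    {"translation": [0, 0, 0], "rotation": [0, 0, -0.108]},
    {"translation": [0, 0, 0], "rotation": [0, 0, -0.12]}
  ]
}}

```text
t: 17.8
eef_pos: [0.5957, -0.191, 0.0297]
ee_rot: [3.141, -0.0, -1.076]
force: [-3.3, -1.1, 5.3]
width: 0.0159
gripper_force: 54.9
```

```bash
python3 r.py | cut -c60-
```

```text
0151294 knob 1.3203123970151294 [-3.25649345 -1.08732541  5.28552858] [-0.18380172  0.91950939  0.17567619] 0.01588968280499956 54.917795062065125 -0.074931903647381 -0.055170374689623713
```

Call:
{"op": "apply_moves", "data": {
  "steps": [
    {"translation": [0, 0, 0], "rotation": [0, 0, -0.012]},
    {"translation": [0, 0, 0], "rotation": [0, 0, -0.024]},
    {"translation": [0, 0, 0], "rotation": [0, 0, -0.036]},
    {"translation": [0, 0, 0], "rotation": [0, 0, -0.048]},
    {"translation": [0, 0, 0], "rotation": [0, 0, -0.06]},
    {"translation": [0, 0, 0], "rotation": [0, 0, -0.072]},
    {"translation": [0, 0, 0], "rotation": [0, 0, -0.084]},
    {"translation": [0, 0, 0], "rotation": [0, 0, -0.096]},
    {"translation": [0, 0, 0], "rotation": [0, 0, -0.108]},
    {"translation": [0, 0, 0], "rotation": [0, 0, -0.12]}
  ]
}}

```text
t: 18.63
eef_pos: [0.5957, -0.191, 0.0297]
ee_rot: [3.141, -0.0, -1.139]
force: [-2.7, -0.6, 4.8]
width: 0.0157
gripper_force: 54.9
```

```bash
python3 r.py | cut -c60-
```

```text
9493999452 knob 1.3832029493999451 [-2.74591923 -0.56423522  4.80219113] [-0.20691598  0.93679699  0.23466653] 0.015679699151671434 54.91792023181915 -0.07518157221093968 -0.05500464700162411
```

Call:
{"op": "apply_moves", "data": {
  "steps": [
    {"translation": [0, 0, 0], "rotation": [0, 0, -0.006]},
    {"translation": [0, 0, 0], "rotation": [0, 0, -0.012]},
    {"translation": [0, 0, 0], "rotation": [0, 0, -0.018]},
    {"translation": [0, 0, 0], "rotation": [0, 0, -0.024]},
    {"translation": [0, 0, 0], "rotation": [0, 0, -0.03]},
    {"translation": [0, 0, 0], "rotation": [0, 0, -0.036]},
    {"translation": [0, 0, 0], "rotation": [0, 0, -0.042]},
    {"translation": [0, 0, 0], "rotation": [0, 0, -0.048]},
    {"translation": [0, 0, 0], "rotation": [0, 0, -0.054]},
    {"translation": [0, 0, 0], "rotation": [0, 0, -0.06]}
  ]
}}

```text
t: 19.47
eef_pos: [0.5957, -0.191, 0.0297]
ee_rot: [3.141, -0.0, -1.17]
force: [-3.2, -1.1, 5.4]
width: 0.0155
gripper_force: 54.9
```

```bash
python3 r.py | cut -c60-
```

```text
5628827864 knob 1.4144105628827863 [-3.20519717 -1.11347769  5.44603533] [-0.28123461  1.00383462  0.17766222] 0.015524962116602746 54.91779685020447 -0.03746148677150546 -0.11693236185237765
```

Call:
{"op": "apply_moves", "data": {
  "steps": [
    {"translation": [0, 0, 0], "rotation": [0, 0, -0.012]},
    {"translation": [0, 0, 0], "rotation": [0, 0, -0.024]},
    {"translation": [0, 0, 0], "rotation": [0, 0, -0.036]},
    {"translation": [0, 0, 0], "rotation": [0, 0, -0.048]},
    {"translation": [0, 0, 0], "rotation": [0, 0, -0.06]},
    {"translation": [0, 0, 0], "rotation": [0, 0, -0.072]},
    {"translation": [0, 0, 0], "rotation": [0, 0, -0.084]},
    {"translation": [0, 0, 0], "rotation": [0, 0, -0.096]},
    {"translation": [0, 0, 0], "rotation": [0, 0, -0.108]},
    {"translation": [0, 0, 0], "rotation": [0, 0, -0.12]}
  ]
}}

```text
t: 20.3
eef_pos: [0.5956, -0.191, 0.0297]
ee_rot: [3.141, -0.0, -1.233]
force: [-3.2, -1.5, 5.5]
width: 0.0157
gripper_force: 54.9
```

```bash
python3 r.py | cut -c60-
```

```text
9251845 knob 1.4773955759251844 [-3.20598472 -1.47473351  5.46644402] [-0.28110848  1.02833639  0.16385402] 0.01565609792120038 54.918140172958374 -0.07386220251834745 -0.05514354561455548
```

Call:
{"op": "apply_moves", "data": {
  "steps": [
    {"translation": [0, 0, 0], "rotation": [0, 0, -0.012]},
    {"translation": [0, 0, 0], "rotation": [0, 0, -0.024]},
    {"translation": [0, 0, 0], "rotation": [0, 0, -0.036]},
    {"translation": [0, 0, 0], "rotation": [0, 0, -0.048]},
    {"translation": [0, 0, 0], "rotation": [0, 0, -0.06]},
    {"translation": [0, 0, 0], "rotation": [0, 0, -0.072]},
    {"translation": [0, 0, 0], "rotation": [0, 0, -0.084]},
    {"translation": [0, 0, 0], "rotation": [0, 0, -0.096]},
    {"translation": [0, 0, 0], "rotation": [0, 0, -0.108]},
    {"translation": [0, 0, 0], "rotation": [0, 0, -0.12]}
  ]
}}

```text
t: 21.13
eef_pos: [0.5956, -0.191, 0.0297]
ee_rot: [3.141, -0.0, -1.296]
force: [-2.3, -1.1, 6.1]
width: 0.016
gripper_force: 54.9
```

```bash
python3 r.py | cut -c60-
```

```text
5596985669 knob 1.5402845596985668 [-2.34271179 -1.1358461   6.0531868 ] [-0.25401584  1.07672212  0.18200215] 0.01595061065141945 54.91809010505676 -0.07472017956496245 -0.05521184764802456
```

Call:
{"op": "apply_moves", "data": {
  "steps": [
    {"translation": [0, 0, 0], "rotation": [0, 0, -0.012]},
    {"translation": [0, 0, 0], "rotation": [0, 0, -0.024]},
    {"translation": [0, 0, 0], "rotation": [0, 0, -0.036]},
    {"translation": [0, 0, 0], "rotation": [0, 0, -0.048]},
    {"translation": [0, 0, 0], "rotation": [0, 0, -0.06]},
    {"translation": [0, 0, 0], "rotation": [0, 0, -0.072]},
    {"translation": [0, 0, 0], "rotation": [0, 0, -0.084]},
    {"translation": [0, 0, 0], "rotation": [0, 0, -0.096]},
    {"translation": [0, 0, 0], "rotation": [0, 0, -0.108]},
    {"translation": [0, 0, 0], "rotation": [0, 0, -0.12]}
  ]
}}

```text
t: 21.97
eef_pos: [0.5955, -0.191, 0.0297]
ee_rot: [3.141, -0.0, -1.359]
force: [-3.9, -0.3, 6.1]
width: 0.0153
gripper_force: 54.9
```

```bash
python3 r.py | cut -c60-
```

```text
8638733913 knob 1.6031138638733913 [-3.86268936 -0.28276605  6.07085573] [-0.31539126  1.07279122  0.20854245] 0.01531480533977464 54.91802394390106 -0.07534758951392685 -0.05534910480491817
```

Call:
{"op": "apply_moves", "data": {
  "steps": [
    {"translation": [0, 0, 0], "rotation": [0, 0, -0.008]},
    {"translation": [0, 0, 0], "rotation": [0, 0, -0.016]},
    {"translation": [0, 0, 0], "rotation": [0, 0, -0.024]},
    {"translation": [0, 0, 0], "rotation": [0, 0, -0.032]},
    {"translation": [0, 0, 0], "rotation": [0, 0, -0.04]},
    {"translation": [0, 0, 0], "rotation": [0, 0, -0.048]},
    {"translation": [0, 0, 0], "rotation": [0, 0, -0.056]},
    {"translation": [0, 0, 0], "rotation": [0, 0, -0.064]},
    {"translation": [0, 0, 0], "rotation": [0, 0, -0.072]},
    {"translation": [0, 0, 0], "rotation": [0, 0, -0.08]}
  ]
}}

```text
t: 22.8
eef_pos: [0.5955, -0.191, 0.0297]
ee_rot: [3.141, -0.0, -1.401]
force: [-3.0, -1.2, 5.3]
width: 0.0155
gripper_force: 54.9
```

```bash
python3 r.py | cut -c60-
```

```text
2043098 knob 1.6449021452043098 [-3.03224908 -1.20458043  5.34143694] [-0.26163165  1.14114708  0.1883837 ] 0.015488573697521693 54.918102622032166 -0.05173622792697225 -0.09670284111052752
```

Call:
{"op": "apply_moves", "data": {
  "steps": [
    {"translation": [0, 0, 0], "rotation": [0, 0, -0.008]},
    {"translation": [0, 0, 0], "rotation": [0, 0, -0.016]},
    {"translation": [0, 0, 0], "rotation": [0, 0, -0.024]},
    {"translation": [0, 0, 0], "rotation": [0, 0, -0.032]},
    {"translation": [0, 0, 0], "rotation": [0, 0, -0.04]},
    {"translation": [0, 0, 0], "rotation": [0, 0, -0.048]},
    {"translation": [0, 0, 0], "rotation": [0, 0, -0.056]},
    {"translation": [0, 0, 0], "rotation": [0, 0, -0.064]},
    {"translation": [0, 0, 0], "rotation": [0, 0, -0.072]},
    {"translation": [0, 0, 0], "rotation": [0, 0, -0.08]}
  ]
}}

```text
t: 23.63
eef_pos: [0.5955, -0.191, 0.0297]
ee_rot: [3.141, -0.0, -1.442]
force: [-2.9, -1.4, 6.0]
width: 0.0157
gripper_force: 54.9
```

```bash
python3 r.py | cut -c60-
```

```text
627121887 knob 1.686754627121887 [-2.92761748 -1.42528397  6.00138962] [-0.2700561   1.15980105  0.20498778] 0.01569637542709805 54.918140172958374 -0.049689000899635426 -0.09676114423200488
```

Call:
{"op": "apply_moves", "data": {
  "steps": [
    {"translation": [0, 0, 0], "rotation": [0, 0, -0.008]},
    {"translation": [0, 0, 0], "rotation": [0, 0, -0.016]},
    {"translation": [0, 0, 0], "rotation": [0, 0, -0.024]},
    {"translation": [0, 0, 0], "rotation": [0, 0, -0.032]},
    {"translation": [0, 0, 0], "rotation": [0, 0, -0.04]},
    {"translation": [0, 0, 0], "rotation": [0, 0, -0.048]},
    {"translation": [0, 0, 0], "rotation": [0, 0, -0.056]},
    {"translation": [0, 0, 0], "rotation": [0, 0, -0.064]},
    {"translation": [0, 0, 0], "rotation": [0, 0, -0.072]},
    {"translation": [0, 0, 0], "rotation": [0, 0, -0.08]}
  ]
}}

```text
t: 24.47
eef_pos: [0.5955, -0.191, 0.0296]
ee_rot: [3.14, -0.0, -1.484]
force: [-3.8, -1.1, 6.4]
width: 0.0156
gripper_force: 54.9
```

```bash
python3 r.py | cut -c60-
```

```text
2152574875 knob 1.7286652152574875 [-3.76529683 -1.06019296  6.36104609] [-0.32531407  1.14973712  0.15960864] 0.01564502661255806 54.91821527481079 -0.04930187434223617 -0.09675932815298438
```

Call:
{"op": "apply_moves", "data": {
  "steps": [
    {"translation": [0, 0, 0], "rotation": [0, 0, -0.008]},
    {"translation": [0, 0, 0], "rotation": [0, 0, -0.016]},
    {"translation": [0, 0, 0], "rotation": [0, 0, -0.024]},
    {"translation": [0, 0, 0], "rotation": [0, 0, -0.032]},
    {"translation": [0, 0, 0], "rotation": [0, 0, -0.04]},
    {"translation": [0, 0, 0], "rotation": [0, 0, -0.048]},
    {"translation": [0, 0, 0], "rotation": [0, 0, -0.056]},
    {"translation": [0, 0, 0], "rotation": [0, 0, -0.064]},
    {"translation": [0, 0, 0], "rotation": [0, 0, -0.072]},
    {"translation": [0, 0, 0], "rotation": [0, 0, -0.08]}
  ]
}}

```text
t: 25.3
eef_pos: [0.5954, -0.191, 0.0297]
ee_rot: [3.14, -0.001, -1.526]
force: [-4.0, -1.0, 5.9]
width: 0.0155
gripper_force: 54.9
```

```bash
python3 r.py | cut -c60-
```

```text
0559868 knob 1.7705492750559868 [-3.99905229 -1.02237007  5.87662603] [-0.26038338  1.29490585  0.21010074] 0.015517091109870549 54.91805970668793 -0.049618417586921745 -0.09681270690634847
```

Call:
{"op": "apply_moves", "data": {
  "steps": [
    {"translation": [0, 0, 0], "rotation": [0, 0, -0.01]},
    {"translation": [0, 0, 0], "rotation": [0, 0, -0.02]},
    {"translation": [0, 0, 0], "rotation": [0, 0, -0.03]},
    {"translation": [0, 0, 0], "rotation": [0, 0, -0.04]},
    {"translation": [0, 0, 0], "rotation": [0, 0, -0.05]},
    {"translation": [0, 0, 0], "rotation": [0, 0, -0.06]},
    {"translation": [0, 0, 0], "rotation": [0, 0, -0.07]},
    {"translation": [0, 0, 0], "rotation": [0, 0, -0.08]},
    {"translation": [0, 0, 0], "rotation": [0, 0, -0.09]},
    {"translation": [0, 0, 0], "rotation": [0, 0, -0.1]}
  ]
}}

```text
t: 26.13
eef_pos: [0.5954, -0.191, 0.0297]
ee_rot: [3.14, -0.001, -1.579]
force: [-4.2, -1.4, 5.8]
width: 0.0157
gripper_force: 54.9
```

```bash
python3 r.py | cut -c60-
```

```text
7942004454 knob 1.8229787942004454 [-4.24141852 -1.3944526   5.75013297] [-0.2699788   1.29998914  0.18473513] 0.01565882432876948 54.918381571769714 -0.06188849809010942 -0.07624993566423655
```

Call:
{"op": "apply_moves", "data": {
  "steps": [
    {"translation": [0, 0, 0], "rotation": [0, 0, -0.01]},
    {"translation": [0, 0, 0], "rotation": [0, 0, -0.02]},
    {"translation": [0, 0, 0], "rotation": [0, 0, -0.03]},
    {"translation": [0, 0, 0], "rotation": [0, 0, -0.04]},
    {"translation": [0, 0, 0], "rotation": [0, 0, -0.05]},
    {"translation": [0, 0, 0], "rotation": [0, 0, -0.06]},
    {"translation": [0, 0, 0], "rotation": [0, 0, -0.07]},
    {"translation": [0, 0, 0], "rotation": [0, 0, -0.08]},
    {"translation": [0, 0, 0], "rotation": [0, 0, -0.09]},
    {"translation": [0, 0, 0], "rotation": [0, 0, -0.1]}
  ]
}}

```text
t: 26.97
eef_pos: [0.5953, -0.191, 0.0297]
ee_rot: [3.14, -0.001, -1.631]
force: [-3.7, -0.2, 7.0]
width: 0.0157
gripper_force: 54.9
```

```bash
python3 r.py | cut -c60-
```

```text
9115569683 knob 1.8753579115569683 [-3.65142441 -0.17743719  6.96948662] [-0.24838692  1.29202219  0.17114099] 0.01569838891038105 54.91815984249115 -0.06211738594180511 -0.0762631231918931
```

Call:
{"op": "apply_moves", "data": {
  "steps": [
    {"translation": [0, 0, 0], "rotation": [0, 0, -0.01]},
    {"translation": [0, 0, 0], "rotation": [0, 0, -0.02]},
    {"translation": [0, 0, 0], "rotation": [0, 0, -0.03]},
    {"translation": [0, 0, 0], "rotation": [0, 0, -0.04]},
    {"translation": [0, 0, 0], "rotation": [0, 0, -0.05]},
    {"translation": [0, 0, 0], "rotation": [0, 0, -0.06]},
    {"translation": [0, 0, 0], "rotation": [0, 0, -0.07]},
    {"translation": [0, 0, 0], "rotation": [0, 0, -0.08]},
    {"translation": [0, 0, 0], "rotation": [0, 0, -0.09]},
    {"translation": [0, 0, 0], "rotation": [0, 0, -0.1]}
  ]
}}

```text
t: 27.8
eef_pos: [0.5953, -0.191, 0.0297]
ee_rot: [3.14, -0.001, -1.683]
force: [-4.0, -1.1, 6.8]
width: 0.0159
gripper_force: 54.9
```

```bash
python3 r.py | cut -c60-
```

```text
669572 knob 1.927714072669572 [-4.01488909 -1.1335685   6.79048243] [-0.23704525  1.35378941  0.15112697] 0.01588474483961145 54.918431639671326 -0.06195969119917454 -0.07630770793184638
```

Call:
{"op": "apply_moves", "data": {
  "steps": [
    {"translation": [0, 0, 0], "rotation": [0, 0, -0.012]},
    {"translation": [0, 0, 0], "rotation": [0, 0, -0.024]},
    {"translation": [0, 0, 0], "rotation": [0, 0, -0.036]},
    {"translation": [0, 0, 0], "rotation": [0, 0, -0.048]},
    {"translation": [0, 0, 0], "rotation": [0, 0, -0.06]},
    {"translation": [0, 0, 0], "rotation": [0, 0, -0.072]},
    {"translation": [0, 0, 0], "rotation": [0, 0, -0.084]},
    {"translation": [0, 0, 0], "rotation": [0, 0, -0.096]},
    {"translation": [0, 0, 0], "rotation": [0, 0, -0.108]},
    {"translation": [0, 0, 0], "rotation": [0, 0, -0.12]}
  ]
}}

```text
t: 28.63
eef_pos: [0.5953, -0.191, 0.0297]
ee_rot: [3.14, -0.001, -1.746]
force: [-3.8, -1.6, 6.3]
width: 0.0155
gripper_force: 54.9
```

```bash
python3 r.py | cut -c60-
```

```text
490145903 knob 1.990639490145903 [-3.84209713 -1.61597022  6.27261755] [-0.13400285  1.36301546  0.19001955] 0.01552139359236065 54.918277859687805 -0.07673803285569876 -0.05575559567660093
```

Call:
{"op": "apply_moves", "data": {
  "steps": [
    {"translation": [0, 0, 0], "rotation": [0, 0, -0.012]},
    {"translation": [0, 0, 0], "rotation": [0, 0, -0.024]},
    {"translation": [0, 0, 0], "rotation": [0, 0, -0.036]},
    {"translation": [0, 0, 0], "rotation": [0, 0, -0.048]},
    {"translation": [0, 0, 0], "rotation": [0, 0, -0.06]},
    {"translation": [0, 0, 0], "rotation": [0, 0, -0.072]},
    {"translation": [0, 0, 0], "rotation": [0, 0, -0.084]},
    {"translation": [0, 0, 0], "rotation": [0, 0, -0.096]},
    {"translation": [0, 0, 0], "rotation": [0, 0, -0.108]},
    {"translation": [0, 0, 0], "rotation": [0, 0, -0.12]}
  ]
}}

```text
t: 29.47
eef_pos: [0.5952, -0.191, 0.0297]
ee_rot: [3.14, -0.001, -1.809]
force: [-4.1, -0.7, 6.6]
width: 0.0158
gripper_force: 54.9
```

```bash
python3 r.py | cut -c60-
```

```text
702339712 knob 2.053527702339712 [-4.08904852 -0.72735442  6.63839681] [-0.18462745  1.44351545  0.15006718] 0.015759367725117056 54.918567538261414 -0.07341240109211696 -0.055782306008040905
```

Call:
{"op": "apply_moves", "data": {
  "steps": [
    {"translation": [0, 0, 0], "rotation": [0, 0, -0.01]},
    {"translation": [0, 0, 0], "rotation": [0, 0, -0.02]},
    {"translation": [0, 0, 0], "rotation": [0, 0, -0.03]},
    {"translation": [0, 0, 0], "rotation": [0, 0, -0.04]},
    {"translation": [0, 0, 0], "rotation": [0, 0, -0.05]},
    {"translation": [0, 0, 0], "rotation": [0, 0, -0.06]},
    {"translation": [0, 0, 0], "rotation": [0, 0, -0.07]},
    {"translation": [0, 0, 0], "rotation": [0, 0, -0.08]},
    {"translation": [0, 0, 0], "rotation": [0, 0, -0.09]},
    {"translation": [0, 0, 0], "rotation": [0, 0, -0.1]}
  ]
}}

```text
t: 30.3
eef_pos: [0.5952, -0.191, 0.0297]
ee_rot: [3.14, -0.001, -1.861]
force: [-4.5, -0.1, 6.8]
width: 0.0156
gripper_force: 54.9
```

```bash
python3 r.py | cut -c60-
```

```text
7162739 knob 2.105747224716274 [-4.52404864 -0.11030307  6.81552925] [-0.11210778  1.42598149  0.19274888] 0.015639323132518347 54.92456674575806 -0.06333069145822008 -0.0957426312379539
```

Call:
{"op": "apply_moves", "data": {
  "steps": [
    {"translation": [0, 0, 0], "rotation": [0, 0, -0.01]},
    {"translation": [0, 0, 0], "rotation": [0, 0, -0.02]},
    {"translation": [0, 0, 0], "rotation": [0, 0, -0.03]},
    {"translation": [0, 0, 0], "rotation": [0, 0, -0.04]},
    {"translation": [0, 0, 0], "rotation": [0, 0, -0.05]},
    {"translation": [0, 0, 0], "rotation": [0, 0, -0.06]},
    {"translation": [0, 0, 0], "rotation": [0, 0, -0.07]},
    {"translation": [0, 0, 0], "rotation": [0, 0, -0.08]},
    {"translation": [0, 0, 0], "rotation": [0, 0, -0.09]},
    {"translation": [0, 0, 0], "rotation": [0, 0, -0.1]}
  ]
}}

```text
t: 31.13
eef_pos: [0.5951, -0.191, 0.0297]
ee_rot: [3.14, -0.001, -1.914]
force: [-4.8, -1.1, 7.5]
width: 0.0156
gripper_force: 54.9
```

```bash
python3 r.py | cut -c60-
```

```text
2649494072 knob 2.158079264949407 [-4.78453724 -1.07333325  7.50414627] [-0.04348564  1.4969495   0.22195619] 0.015641301086817903 54.932915568351746 -0.06217024267121756 -0.12147617060691118
```

Call:
{"op": "apply_moves", "data": {
  "steps": [
    {"translation": [0, 0, 0], "rotation": [0, 0, -0.01]},
    {"translation": [0, 0, 0], "rotation": [0, 0, -0.02]},
    {"translation": [0, 0, 0], "rotation": [0, 0, -0.03]},
    {"translation": [0, 0, 0], "rotation": [0, 0, -0.04]},
    {"translation": [0, 0, 0], "rotation": [0, 0, -0.05]},
    {"translation": [0, 0, 0], "rotation": [0, 0, -0.06]},
    {"translation": [0, 0, 0], "rotation": [0, 0, -0.07]},
    {"translation": [0, 0, 0], "rotation": [0, 0, -0.08]},
    {"translation": [0, 0, 0], "rotation": [0, 0, -0.09]},
    {"translation": [0, 0, 0], "rotation": [0, 0, -0.1]}
  ]
}}

```text
t: 31.97
eef_pos: [0.5951, -0.191, 0.0296]
ee_rot: [3.14, -0.001, -1.966]
force: [-4.7, -0.1, 7.7]
width: 0.0157
gripper_force: 54.9
```

```bash
python3 r.py | cut -c60-
```

```text
768588026 knob 2.210340768588026 [-4.67945709 -0.13615167  7.69610068] [-0.03466754  1.47837718  0.28415195] 0.01570999076354316 54.94174540042877 -0.06205396922765559 -0.1472499081864953
```

Call:
{"op": "apply_moves", "data": {
  "steps": [
    {"translation": [0, 0, 0], "rotation": [0, 0, -0.01]},
    {"translation": [0, 0, 0], "rotation": [0, 0, -0.02]},
    {"translation": [0, 0, 0], "rotation": [0, 0, -0.03]},
    {"translation": [0, 0, 0], "rotation": [0, 0, -0.04]},
    {"translation": [0, 0, 0], "rotation": [0, 0, -0.05]},
    {"translation": [0, 0, 0], "rotation": [0, 0, -0.06]},
    {"translation": [0, 0, 0], "rotation": [0, 0, -0.07]},
    {"translation": [0, 0, 0], "rotation": [0, 0, -0.08]},
    {"translation": [0, 0, 0], "rotation": [0, 0, -0.085]},
    {"translation": [0, 0, 0], "rotation": [0, 0, -0.09]}
  ]
}}

```text
t: 32.8
eef_pos: [0.5951, -0.1909, 0.0297]
ee_rot: [3.14, -0.001, -2.013]
force: [-5.1, -0.6, 6.9]
width: 0.0154
gripper_force: 55.0
```

```bash
python3 r.py | cut -c60-
```

```text
4757694 knob 2.2573709964757693 [-5.07591937 -0.64401095  6.92821027] [-0.00362282  1.56046808  0.2834576 ] 0.015405332267269692 54.9500173330307 -0.03141084673223232 -0.23165417835116386
```

Call:
{"op": "apply_moves", "data": {
  "steps": [
    {"translation": [0, 0, 0], "rotation": [0, 0, 0]},
    {"translation": [0, 0, 0], "rotation": [0, 0, 0]},
    {"translation": [0, 0, 0], "rotation": [0, 0, 0]},
    {"translation": [0, 0, 0], "rotation": [0, 0, 0]},
    {"translation": [0, 0, 0], "rotation": [0, 0, 0]},
    {"translation": [0, 0, 0], "rotation": [0, 0, 0]},
    {"translation": [0, 0, 0], "rotation": [0, 0, 0]},
    {"translation": [0, 0, 0], "rotation": [0, 0, 0]},
    {"translation": [0, 0, 0], "rotation": [0, 0, 0]},
    {"translation": [0, 0, 0], "rotation": [0, 0, 0]}
  ],
  "jaw": 0.41
}}

```text
t: 33.63
eef_pos: [0.5961, -0.1904, 0.0296]
ee_rot: [-3.141, 0.0, -2.013]
force: [0.0, 0.6, 0.4]
width: 0.0255
gripper_force: 0.0
```

Call:
{"op": "apply_moves", "data": {
  "steps": [
    {"translation": [0, 0, 0.02], "rotation": [0, 0, 0]},
    {"translation": [0, 0, 0.06], "rotation": [0, 0, 0]},
    {"translation": [0, 0, 0.12], "rotation": [0, 0, 0]},
    {"translation": [0, 0, 0.2], "rotation": [0, 0, 0]},
    {"translation": [0, 0, 0.28], "rotation": [0, 0, 0]},
    {"translation": [0, 0, 0.36], "rotation": [0, 0, 0]},
    {"translation": [0, 0, 0.44], "rotation": [0, 0, 0]},
    {"translation": [0, 0, 0.5], "rotation": [0, 0, 0]},
    {"translation": [0, 0, 0.54], "rotation": [0, 0, 0]},
    {"translation": [0, 0, 0.56], "rotation": [0, 0, 0]}
  ]
}}

```text
t: 34.47
eef_pos: [0.5968, -0.1905, 0.1721]
ee_rot: [-3.139, 0.001, -2.013]
force: [0.6, -0.2, 0.8]
width: 0.0258
gripper_force: 0.0
```

Run:
```python
from h import *
a=crop(grab_frame('scene'),195,160,125,100,3.2); b=crop(grab_frame('side'),300,135,125,100,3.2)
cv2.imwrite('pics/end.png',np.hstack([a,b]))
s=get_state(); print(s['eef_pos'],s['force'],s['width'])
```

```text
[ 0.59639146 -0.19044296  0.17060403] [ 0.64475993  0.48183171 -0.83969663] 0.02591144510012701
```

View pics/end.png

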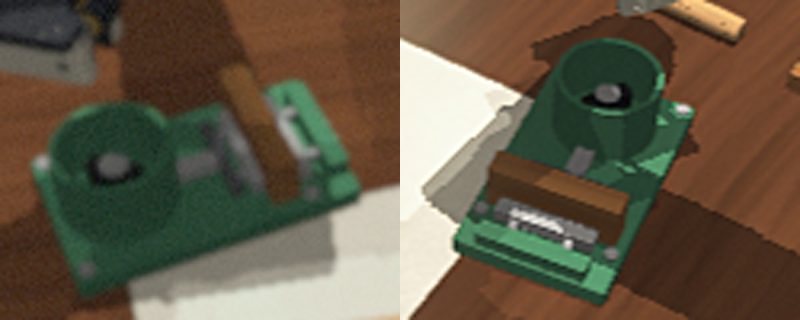

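The block stands upright on the bed, against the anvil and about midway along the jaws. The guard looks undamaged and the gripper is clear above it.

```bash
python3 -c "
from station import *
print(job_done())"
```

```text
the job is handed in; nothing more can be done
None
```

The block is set on edge in the clamp and held at about 12 N (estimated from the torque felt at the knob), the gripper is clear, and the job was handed in at about 34.5 s; no verdict came back.

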